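# Grease a pillow-block bearing with a push-type grease gun

### The arm

A 7-joint arm with a two-finger parallel gripper is mounted at the origin on the work surface. World frame = base frame: x ahead of the robot, y to its left, z up, the work surface at z = 0. Lengths are in m, angles in rad, forces in N, time in s.
With the tool pointing down it reaches from about 0.375 to 0.925 m from the base axis. Payload 3.1 kg.
Tool frame: the origin (TCP) lies between the finger pads; the fingertips stand tcp_to_tips ahead of it and the grasp point (between the pads) is the TCP (tcp_to_tips is the distance from the TCP to the fingertips, in m); z points along the fingers, y is the line along which they close (so a half turn about z gives the same grasp; the last joint's range is limited). The gripper opens to 85 mm and grips with 20 to 120 N. Pads are 22 mm wide; open, the fingers measure 114 mm over their backs; the gripper's body (76 mm by 85 mm) begins 54 mm behind the grasp point. The pads swing forward as they close: fully open they stand 13 mm farther back than shut.
Start: joints at [-1.418, 0.383, 0.044, 1.598, -0.018, 1.161, -0.05], TCP at [0.161, 0.63, 0.25] pointing down, gripper open.
Joint ranges: [-2.61, 2.61], [-0.41, 2.15], [-1.48, 1.57], [0, 2.5], [-1.57, 4.71], [0.05, 1.97], [-2.85, 2.85]. Speed limits (rad/s): [2.79, 2.79, 3.14, 3.14, 3.14, 3.14, 3.14].

### API

Orientations are given as a rotation vector (axis times angle).
In Python, from rig import sense, read_camera, sign_off, tcp_to_tips gives the robot as it stands.
- The arm moves only by the shell command python3 -m inch 'ROWS' [FORCE]. ROWS is JSON, one flat list of numbers, 7 for each row, row after row: the shift along the tool's x, y, z in units of 0.2 m (1.0 is 0.2 m), then the turn, a rotation vector about the tool's x, y, z in units of pi rad (1.0 is pi rad), then the closure in counts, from 0 (fully open) to 255 (shut). In form: [x, y, z, ax, ay, az, gripper, x, y, z, ax, ay, az, gripper, ...]. A call has 1 to 20 rows; each row is the pose to reach, as a shift and turn from the pose commanded when the call began, along the tool's axes at that moment, turning the shorter way round; what a row does not reach only later rows make up. A row lasts 1/8 s, in which the tool goes at most 62.5 mm and 10.7 degrees, less where a joint would pass 70% of its speed; a pose out of reach is approached as far as the arm can. A call with a number of a shift or a turn outside -1 to 1 is refused whole. A call with a gripper value outside its range is refused whole. The fingers move at their own pace and stop on an object; FORCE is the grip in N (left out, the last holds). Time passes only in rows, so rows that repeat a pose let the fingers close. It gives the time, the measured TCP pose, the force, the opening and the grip force at its end, in the units of the state.
- sense(): the state, without advancing time (a new reading comes with each control period).
- read_camera(name): name is "side" or "top" or "wrist"; returns a dict with "img" (400x640x3 uint8, blue, green, red), "camera_matrix" (3x3 intrinsics, pixels), "cam_to_world" (4x4, takes a point from camera to world coordinates). Camera axes: x right, y down, z forward; pixel columns grow to the right and rows downward; lengths in m; the calibration is good to about 2 mm. A picture is of the moment at which its call begins. There is no depth.
- sign_off(): hands the job in; it is judged then, once.
The state is a dict: "t": time; "joint_pos": joint angles; "joint_vel": joint speeds; "joint_torque": joint torques, N m; "position": TCP position; "orientation": TCP orientation; "contact_force": force on the tool from outside, world axes, zero at the start; "torque": the same for the moment, N m; "finger_gap": opening from 0.0 (shut) to 1.0 (fully open); "grip_force": force on a finger pad.
Only numpy, scipy, OpenCV 4.12 (cv2) and the standard library are available. Lean on these libraries where they do the work, as an engineer would, in place of code of your own. Each camera call takes 0.05 s, during which the arm holds its last target. There are 200 camera calls.

### The job

Take the push-type grease gun out of its rack and press its coupler squarely onto the bearing's tilted grease nipple until it snaps on. Then keep pushing along the nipple to drive the barrel down through its full stroke, and finish with the gun in the gripper, still on the nipple and held pressed in against its spring. Leave the other things on the bench where they are.

Things in the scene. Friction and masses are not known exactly. Their poses are not given: they have to be found in the camera images.
- gun: Grease gun standing nozzle down in its rack, about 0.4 kg: upright aluminium barrel 40 mm wide, 100 mm tall, black domed end cap; below it a thin feed tube ends in a steel coupler. Origin on the axis where to grip: 62 mm above the barrel's lower end, 41 mm below the dome's top; z runs from coupler to cap. In the rack the barrel's end rests on the top plate, the origin 142 mm above the bench.
- coupler_face (a point): Seal face inside the coupler, gun's axes, 107 mm below the gun's origin (87 fully pressed). Coupler 31 mm wide, 30.5 mm long; mouth 13.5 mm below this face, bore 18 mm flaring to 26 mm at the mouth. Three sprung jaws 7.6 mm below the face ride over the nipple's head and snap behind it when the face is about 2 mm off the head's top (about 9 N). Home: face on head.
- plunger (a joint): How far the feed tube is pressed into the barrel, m: 0 = spring fully out, 0.020 = full stroke, at a stop. The return spring pushes with about 11 N at 0 and 19 N at 0.020, so it gives way only after the coupler has snapped on.
- nipple: Button-head grease nipple fixed to the bearing, steel: round head 16 mm wide with coned top on a 10 mm neck above a hexagon, leaning 30 degrees from vertical. Origin: centre of the head's top, about 126 mm above the bench; z points outwards along the nipple (up and to where it leans). The gun's z axis must lie along it; any turn about it will do.
- bearing: Grey cast pillow-block bearing bolted to the bench: foot 184 mm (x) by 52 on a plate 214 by 84 by 12 mm, round housing 98 mm wide centred 61 mm up, 40 mm shaft along y from -70 to +90 mm, 92 mm pulley from y = +60 to +87 mm. Origin under its centre at bench height, z up; the nipple leans to -x, its head 37 mm from centre. Fixed; place and yaw vary.
- rack: Bench rack of dark steel plate that the gun stands in, foot 100 by 100 mm, 80 mm tall, 34 mm hole in its 5 mm top plate. Origin under its centre, z up. Fixed; place and yaw vary. The coupler hangs through the hole, its mouth about 21 mm above the bench: lift the gun straight up by 65 mm or more to clear the plate.
- tin: Bystander: a grey closed tin, 76 mm in diameter, 95 mm tall, origin under its centre.
- spare: Bystander: a spare ball bearing lying flat, 80 mm in diameter, 18 mm thick, origin under its centre.
- wrench: Bystander: a steel open-end wrench lying flat, 160 mm long, origin under its middle.
Not all that is in view belongs to the job. Of the things that look like the gun, the larger one is meant.

How it is judged:
On the way:
1. the coupler has snapped squarely onto the nipple (z of coupler_face in the frame of nipple below 0.0018 m and distance between coupler_face and nipple below 0.003 m and angle between the z axis of coupler_face and the z axis of nipple, either way round below 0.12 rad), for 0.1 s.
At the end, for the whole second after the job is handed in: The coupler is home on the nipple (its sealing face within 1.8 mm of the head's top along the nipple and 3 mm in all, the gun square to within 0.12 rad), the plunger is pressed in by more than 15 of its 20 mm with more than 10 N on the nipple, and the gripper still holds the gun (all of step 1 and value of joint plunger above 0.015 m and contact force between gun and nipple above 10 N and contact force between the fingers and gun above 5 N); the arm keeps its last pose, push and grip.
It fails at once if a bystander (tin, spare bearing or wrench) is moved by more than 30 mm (distance of any of tin, spare, wrench from where it was at the start of the episode above 0.03 m).
It also fails if it takes over 42 s, if anything falls off the work surface, if the arm or the gripper's body presses on something with over 40 N, if the wrist force passes 120 N, or if a joint passes its speed limit or range.

## Working session

There is one attempt and no reset: what is moved stays moved. The work goes in short steps, Python scripts to look and compute and a shell command to move; the robot and the scene stay as the last step left them, time stands still between calls to the robot, and variables do not carry over. Pictures are saved under pics/ and viewed, at most 10 in all, crops included, and the job is handed in when it is done.

```bash
mkdir -p pics; cat > h.py <<'E'
import numpy as np, cv2
from rig import sense, read_camera, tcp_to_tips
from scipy.spatial.transform import Rotation as R
def ray(c,u,v):
    K=c["camera_matrix"];T=c["cam_to_world"]
    d=T[:3,:3]@np.linalg.solve(K,[u,v,1.0]);return T[:3,3],d/np.linalg.norm(d)
def onz(c,u,v,z):
    o,d=ray(c,u,v);return o+d*(z-o[2])/d[2]
def proj(c,p):
    T=c["cam_to_world"];q=c["camera_matrix"]@(T[:3,:3].T@(np.asarray(p)-T[:3,3]));return q[:2]/q[2]
def tri(c1,a,c2,b):
    o1,d1=ray(c1,*a);o2,d2=ray(c2,*b)
    s=np.linalg.lstsq(np.c_[d1,-d2],o2-o1,rcond=None)[0]
    p,q=o1+s[0]*d1,o2+s[1]*d2;return (p+q)/2,np.linalg.norm(p-q)
E
python3 - <<'E'
from h import *
import pickle
np.set_printoptions(precision=4,suppress=True)
s=sense();print(s["position"],s["orientation"],s["contact_force"],tcp_to_tips)
cs={}
for n in("side","top","wrist"):
    c=read_camera(n);cs[n]=c;cv2.imwrite(f"pics/{n}0.png",c["img"]);print(n,c["camera_matrix"][0,0],c["cam_to_world"])
pickle.dump(cs,open("c0.pkl","wb"))
E
```

```text
[0.1611 0.6288 0.2489] [-0.3928 -3.1167  0.0042] [ 0.1557 -0.3937 -0.0907] 0.019
side 364.85895513242804 [[ 0.9923 -0.0865  0.0884  0.5416]
 [-0.1236 -0.6701  0.7319 -0.4911]
 [-0.004  -0.7372 -0.6756  0.5655]
 [ 0.      0.      0.      1.    ]]
top 414.384663741942 [[ 0.0233 -0.9966  0.0794  0.5343]
 [-0.9996 -0.0243 -0.0114 -0.0185]
 [ 0.0132 -0.0791 -0.9968  0.8152]
 [ 0.      0.      0.      1.    ]]
wrist 325.0988929269752 [[ 0.2478  0.9303  0.2706  0.0924]
 [ 0.9688 -0.2373 -0.0714  0.6475]
 [-0.0022  0.2798 -0.9601  0.3729]
 [ 0.      0.      0.      1.    ]]
```

View pics/top0.png

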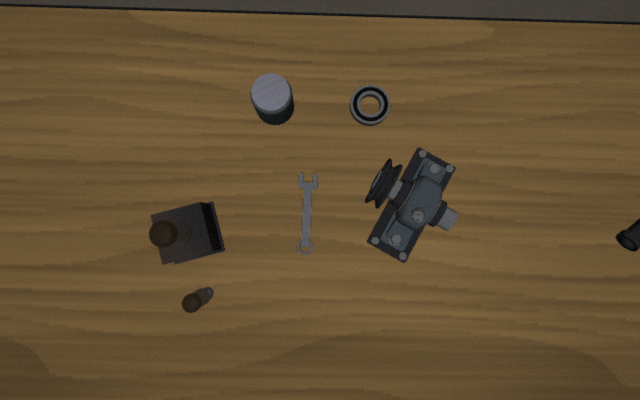

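View pics/side0.png

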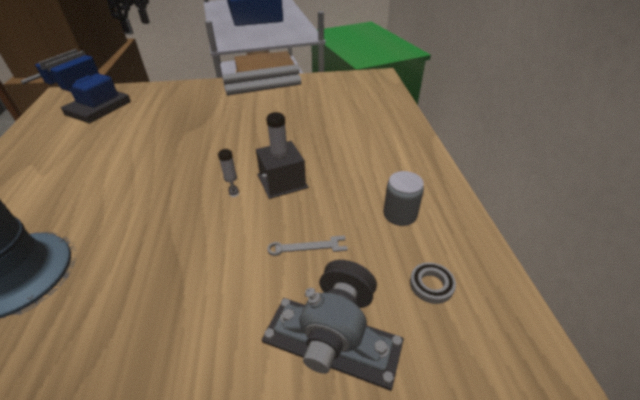

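The top view shows the racked gun's cap at (163,234) and a small lookalike on the bench at (192,302). In the side view they are at (276,120) and (226,155). The larger one, standing in the rack, fits the description. The nipple is at about (418,215) in top and (312,297) in side. I'll confirm both in an enlarged crop.

```bash
python3 - <<'E'
from h import *
import pickle
cs=pickle.load(open("c0.pkl","rb"))
def crop(n,u,v,w,h):
    im=cs[n]["img"][v:v+h,u:u+w]
    im=cv2.resize(im,(400,300),interpolation=cv2.INTER_CUBIC);return cv2.convertScaleAbs(im,alpha=1.6 if n=="top" else 1,beta=10)
A=np.vstack([np.hstack([crop("top",140,195,100,75*2-30),crop("side",210,100,120,90)]),np.hstack([crop("top",360,140,120,125),crop("side",250,250,160,135)])])
cv2.imwrite("pics/crop1.png",A)
E
```

```text
(no output)
```

View pics/crop1.png

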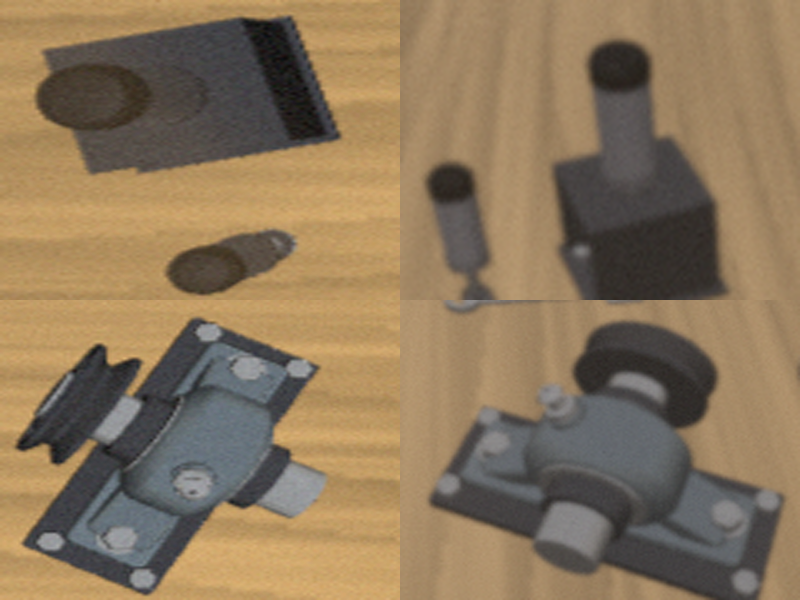

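The crop confirms it. The racked gun is the larger one, with its cap at top (163,234). The lookalike stands on the bench at (192,302). The nipple head is at top (418,215) and side (310,293), leaning towards the lower-left bolts. Next I'll compute positions.

```bash
python3 - <<'E'
from h import *
import pickle
np.set_printoptions(precision=4,suppress=True)
cs=pickle.load(open("c0.pkl","rb"));t,s=cs["top"],cs["side"]
b=[(422.4,153.3),(449.7,168.3),(402.9,255.8),(374.7,240.4)]
P=np.array([onz(t,u,v,.017) for u,v in b]);print(P);c=P.mean(0);print("bearing",c)
x=(P[0]+P[1]-P[2]-P[3]);print("plate x yaw",np.degrees(np.arctan2(x[1],x[0])))
print("sizes",np.linalg.norm(P[0]-P[1]),np.linalg.norm(P[1]-P[2]))
n,e=tri(t,(418,215.4),s,(310,292.8));print("nipple",n,e,np.linalg.norm((n-c)[:2]))
# blobs: dark cap in side
im=s["img"].max(2);m=((im<48)*255).astype(np.uint8);m[:,:255]=0;m[:,300:]=0;m[:100]=0;m[135:]=0
k,l,st,ce=cv2.connectedComponentsWithStats(m);print(st[1:],ce[1:])
im=t["img"]; g=cv2.GaussianBlur(im,(3,3),0).astype(int)
for v in (226,234,240): print(v,[tuple(g[v,u]) for u in range(144,196,3)])
E
```

```text
[[ 0.6841 -0.2302  0.017 ]
 [ 0.6559 -0.2837  0.017 ]
 [ 0.4846 -0.1933  0.017 ]
 [ 0.5127 -0.1389  0.017 ]]
bearing [ 0.5843 -0.2115  0.017 ]
plate x yaw -27.919833205631733
sizes 0.06050311223288699 0.1936693573366708
nipple [ 0.557  -0.1953  0.1219] 0.003799042435745506 0.03179378570966346
[[268 114  16  13 185]] [[275.4703 120.1892]]
226 [(np.int64(52), np.int64(84), np.int64(105)), (np.int64(53), np.int64(84), np.int64(106)), (np.int64(46), np.int64(73), np.int64(93)), (np.int64(20), np.int64(31), np.int64(38)), (np.int64(21), np.int64(30), np.int64(37)), (np.int64(25), np.int64(33), np.int64(39)), (np.int64(24), np.int64(32), np.int64(39)), (np.int64(23), np.int64(31), np.int64(38)), (np.int64(23), np.int64(31), np.int64(37)), (np.int64(18), np.int64(26), np.int64(32)), (np.int64(18), np.int64(26), np.int64(31)), (np.int64(34), np.int64(38), np.int64(42)), (np.int64(33), np.int64(36), np.int64(40)), (np.int64(33), np.int64(36), np.int64(40)), (np.int64(33), np.int64(36), np.int64(39)), (np.int64(31), np.int64(32), np.int64(34)), (np.int64(39), np.int64(37), np.int64(40)), (np.i
[... 936 characters left out ...]
.int64(38), np.int64(59), np.int64(76)), (np.int64(24), np.int64(31), np.int64(39)), (np.int64(24), np.int64(32), np.int64(39)), (np.int64(24), np.int64(32), np.int64(39)), (np.int64(28), np.int64(35), np.int64(41)), (np.int64(30), np.int64(37), np.int64(44)), (np.int64(27), np.int64(35), np.int64(40)), (np.int64(18), np.int64(28), np.int64(34)), (np.int64(17), np.int64(26), np.int64(34)), (np.int64(34), np.int64(39), np.int64(45)), (np.int64(34), np.int64(39), np.int64(45)), (np.int64(35), np.int64(39), np.int64(44)), (np.int64(34), np.int64(38), np.int64(43)), (np.int64(34), np.int64(35), np.int64(39)), (np.int64(38), np.int64(39), np.int64(42)), (np.int64(39), np.int64(39), np.int64(42))]
```

```bash
python3 - <<'E'
from h import *
import pickle
np.set_printoptions(precision=4,suppress=True)
cs=pickle.load(open("c0.pkl","rb"));t,s=cs["top"],cs["side"]
print("gun cap",tri(t,(163,234),s,(275.7,120)),"at z.17",onz(t,163,234,.17),onz(s,275.7,120,.172))
print("decoy",onz(t,192,302,.1),tri(t,(192,302),s,(225.5,155)), "rack plate c", onz(t,176,234,.08))
S=sense();print(R.from_rotvec(S["orientation"]).as_matrix(),S["joint_pos"])
c=cs["wrist"];M=R.from_rotvec(S["orientation"]).as_matrix();print("cam in tool",M.T@(c["cam_to_world"][:3,3]-S["position"]),M.T@c["cam_to_world"][:3,:3])
E
```

```text
gun cap (array([0.5201, 0.2118, 0.1693]), np.float64(0.001971480747988882)) at z.17 [0.5192 0.2115 0.17  ] [0.5213 0.2069 0.172 ]
decoy [0.4043 0.1817 0.1   ] (array([0.407 , 0.1782, 0.1123]), np.float64(0.0008710973841508606)) rack plate c [0.5176 0.2208 0.08  ]
[[-0.9687  0.2481 -0.0004]
 [ 0.2481  0.9687 -0.0021]
 [-0.0001 -0.0021 -1.    ]] [-1.4178  0.3836  0.0438  1.5992 -0.0179  1.1612 -0.0499]
cam in tool [ 0.0711  0.0006 -0.1238] [[ 0.0003 -0.9601 -0.2797]
 [ 1.      0.0003  0.    ]
 [ 0.0001 -0.2797  0.9601]]
```

```bash
cat >> h.py <<'E'
np.set_printoptions(precision=4,suppress=True)
def rel(p0,M0,p1,M1):
    return np.r_[M0.T@(np.asarray(p1)-p0)/.2, R.from_matrix(M0.T@M1).as_rotvec()/np.pi]
def down(az):  # tool y along azimuth az (rad), z down
    y=np.array([np.cos(az),np.sin(az),0]);z=np.array([0,0,-1.]);return np.c_[np.cross(y,z),y,z]
def tool():
    s=sense();return np.array(s["position"]),R.from_rotvec(s["orientation"]).as_matrix()
E
python3 - <<'E'
from h import *
p,M=tool();q=np.array([.52,.211,.30]);a=[75.7,57.8,40,22.1]
Ms=[M]+[down(np.radians(x)) for x in a[1:]];ps=[p+(q-p)*k/3 for k in range(4)]
for k in range(3): print(rel(ps[k],Ms[k],ps[k+1],Ms[k+1]))
E
```

```text
[-0.7523 -0.5266 -0.0835 -0.0007  0.0001  0.0991]
[-0.8774 -0.2707 -0.0847  0.      0.      0.0989]
[-0.9181  0.0104 -0.0847  0.      0.      0.0994]
```

```bash
python3 -m inch '[-0.25,-0.175,-0.028,0,0,0.033,0,-0.5,-0.35,-0.056,0,0,0.066,0,-0.752,-0.527,-0.084,0,0,0.099,0,-0.752,-0.527,-0.084,0,0,0.099,0]' && python3 -m inch '[-0.29,-0.09,-0.028,0,0,0.033,0,-0.58,-0.18,-0.056,0,0,0.066,0,-0.877,-0.271,-0.085,0,0,0.099,0,-0.877,-0.271,-0.085,0,0,0.099,0]' && python3 -m inch '[-0.31,0,-0.028,0,0,0.033,0,-0.62,0,-0.056,0,0,0.066,0,-0.918,0.01,-0.085,0,0,0.099,0,-0.918,0.01,-0.085,0,0,0.099,0,-0.918,0.01,-0.085,0,0,0.099,0]'
python3 - <<'E'
from h import *
import pickle
c=read_camera("wrist");cv2.imwrite("pics/w1.png",cv2.convertScaleAbs(c["img"],alpha=1.5));print(proj(c,[.52,.211,.183]));pickle.dump(c,open("c1.pkl","wb"));print(sense()["joint_pos"])
E
```

```text
t: 0.65
position: [0.2872, 0.4848, 0.2675]
orientation: [0.889, 3.01, -0.002]
contact_force: [-0.4, -0.0, -0.3]
finger_gap: 1.001
grip_force: 0.0
t: 1.15
position: [0.405, 0.3458, 0.2847]
orientation: [1.343, 2.837, 0.0]
contact_force: [0.2, 0.4, 0.3]
finger_gap: 1.001
grip_force: 0.0
t: 1.78
position: [0.519, 0.2134, 0.3005]
orientation: [-1.749, -2.608, 0.001]
contact_force: [-0.8, 0.6, 0.0]
finger_gap: 0.999
grip_force: 0.0
[316.6073 207.4328]
[-0.888   0.1805  0.479   1.776  -0.09    1.2078  0.008 ]
```

View pics/w1.png

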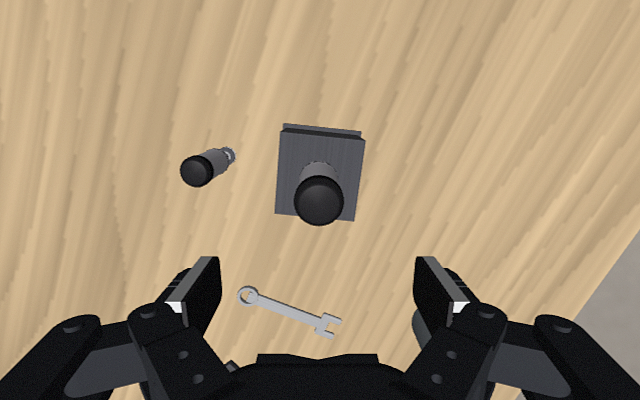

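The wrist view shows the gun's cap at (318,201) on the rack and the small lookalike at (197,170). I'll measure the cap's centre.

```bash
python3 - <<'E'
from h import *
import pickle
c=pickle.load(open("c1.pkl","rb"));g=c["img"].max(2)
m=(g<38).astype(np.uint8)*255;m[:165]=0;m[235:]=0;m[:,:280]=0;m[:,360:]=0
cn=max(cv2.findContours(m,0,2)[0],key=cv2.contourArea);cn=cv2.convexHull(cn)
print(cv2.boundingRect(cn),cv2.minEnclosingCircle(cn),cv2.fitEllipse(cn))
(u,v),r=cv2.minEnclosingCircle(cn)
for z in(.16,.17): P=onz(c,u,v,z);print(z,P,np.linalg.norm(onz(c,u+r,v,z)-P))
for z in(.08,): print("rack corners",[onz(c,*q,z)[:2] for q in((281,131),(364,139),(354,221),(275,213))])
p,M=tool();print(p)
for z in (.16,.17):
  q=onz(c,u,v,z);q[2]=.142;print(rel(p,M,q,M))
E
```

```text
(294, 175, 50, 51) ((318.4329833984375, 200.12734985351562), 25.381168365478516) ((318.35565185546875, 199.96734619140625), (49.91017532348633, 50.1928825378418), 150.89175415039062)
0.16 [0.5216 0.211  0.16  ] 0.02145762986228423
0.17 [0.5205 0.2136 0.17  ] 0.020646431157087766
rack corners [array([0.4661, 0.2443]), array([0.5492, 0.2696]), array([0.5766, 0.1829]), array([0.4914, 0.158 ])]
[0.5184 0.2143 0.3003]
[-0.0221  0.0096  0.7916  0.      0.      0.    ]
[-0.0079  0.0094  0.7916  0.      0.      0.    ]
```

```bash
python3 -m inch '[-0.009,0.009,0.2,0,0,0,0,-0.009,0.009,0.4,0,0,0,0,-0.009,0.009,0.55,0,0,0,0,-0.009,0.009,0.67,0,0,0,0,-0.009,0.009,0.75,0,0,0,0,-0.009,0.009,0.79,0,0,0,0,-0.009,0.009,0.79,0,0,0,0,-0.009,0.009,0.79,0,0,0,255,-0.009,0.009,0.79,0,0,0,255,-0.009,0.009,0.79,0,0,0,255,-0.009,0.009,0.79,0,0,0,255,-0.009,0.009,0.79,0,0,0,255,-0.009,0.009,0.79,0,0,0,255]' 100
```

```text
t: 3.45
position: [0.5223, 0.2104, 0.1441]
orientation: [-1.753, -2.606, -0.0]
contact_force: [-2.1, -0.9, 6.2]
finger_gap: 0.448
grip_force: 97.6
```

```bash
python3 -m inch '[0,0,-0.05,0,0,0,255,0,0,-0.15,0,0,0,255,0,0,-0.3,0,0,0,255,0,0,-0.45,0,0,0,255,0,0,-0.6,0,0,0,255,0,0,-0.75,0,0,0,255,0,0,-0.8,0,0,0,255,0,0,-0.8,0,0,0,255,0,0,-0.8,0,0,0,255]'
python3 - <<'E'
from h import *
import pickle
cs={n:read_camera(n) for n in("side","top")};pickle.dump(cs,open("c2.pkl","wb"))
p,M=tool();s=cs["side"];print(sense()["joint_pos"])
for d in (0,.107,.12): print(proj(s,p+M[:,2]*d))
u,v=proj(s,p+M[:,2]*.06).astype(int)
A=cv2.resize(s["img"][max(0,v-75):v+75,u-100:u+100],(800,600),interpolation=2);print(u-100,max(0,v-75));cv2.imwrite("pics/s2.png",A)
E
```

```text
t: 4.58
position: [0.5212, 0.2102, 0.3011]
orientation: [-1.752, -2.606, 0.005]
contact_force: [0.1, 0.4, -4.8]
finger_gap: 0.451
grip_force: 105.1
[-0.8879  0.184   0.4889  1.7714 -0.0913  1.2121  0.0135]
[269.1645  58.2463]
[274.5281 109.764 ]
[275.1114 115.3665]
172 13
```

View pics/s2.png

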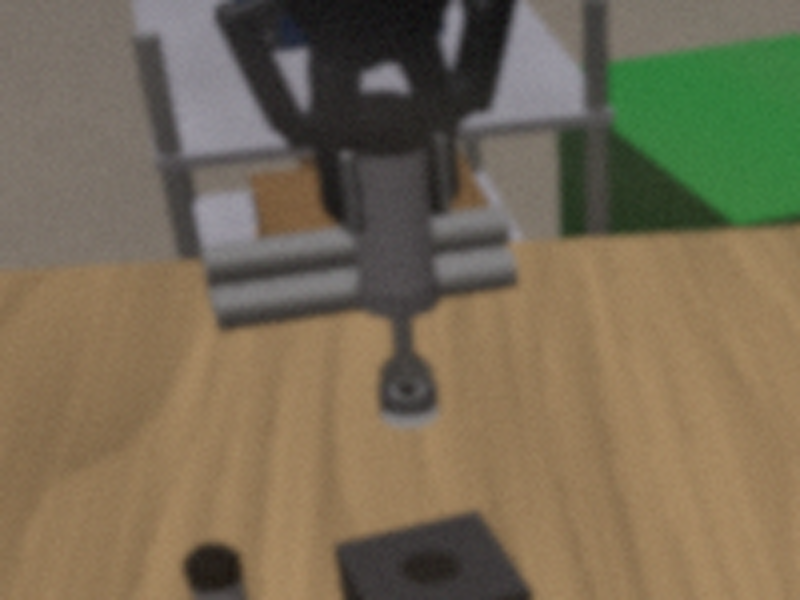

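The gun hangs straight in the gripper. The coupler mouth is at (274,117) in side, against a predicted (275,115). Next I'll move to a tilted viewing pose, offset sideways from the nipple.

```bash
cat >> h.py <<'E'
def nipM(az):  # az = azimuth of bearing +x
    h=np.array([np.cos(az),np.sin(az),0]);n=-.5*h+np.array([0,0,np.sqrt(.75)])
    x=np.array([-h[1],h[0],0]);z=-n;return np.c_[x,np.cross(z,x),z],n
E
python3 - <<'E'
from h import *
import pickle
cs=pickle.load(open("c0.pkl","rb"));print(onz(cs["top"],418,215.4,.126),onz(cs["side"],310,292.8,.126))
az=np.radians(-27.9);Mf,n=nipM(az);nip=np.array([.552,-.194,.126])
q=nip+.16*n-.06*Mf[:,0];print(q)
p,M=tool();ps=[p,p+[-.02,-.14,.03],[.47,-.07,.31],q];Ms=[M,down(np.radians(5)),down(np.radians(-12)),Mf]
for k in range(3): print(rel(ps[k],Ms[k],ps[k+1],Ms[k+1]), np.degrees(R.from_matrix(Ms[k].T@Ms[k+1]).magnitude()))
E
```

```text
[ 0.5587 -0.1942  0.126 ] [ 0.555 -0.198  0.126]
[ 0.4532 -0.2096  0.2646]
[-0.6106 -0.3573 -0.1484 -0.001   0.0004  0.0954] 17.177184343829232
[-0.6848 -0.2171  0.1062  0.      0.      0.0944] 17.0
[-0.7001  0.0631  0.2272 -0.1656 -0.0231  0.0863] 33.867393359863655
```

```bash
python3 -m inch '[-0.2,-0.12,-0.05,0,0,0.03,255,-0.4,-0.24,-0.1,0,0,0.06,255,-0.61,-0.36,-0.15,0,0,0.095,255,-0.61,-0.36,-0.15,0,0,0.095,255]' && python3 -m inch '[-0.23,-0.07,0.035,0,0,0.03,255,-0.46,-0.14,0.07,0,0,0.06,255,-0.685,-0.215,0.105,0,0,0.095,255,-0.685,-0.215,0.105,0,0,0.095,255]' && python3 -m inch '[-0.175,0.015,0.056,-0.04,-0.006,0.02,255,-0.35,0.03,0.113,-0.08,-0.012,0.042,255,-0.525,0.045,0.17,-0.125,-0.018,0.065,255,-0.7,0.063,0.227,-0.166,-0.023,0.086,255,-0.7,0.063,0.227,-0.166,-0.023,0.086,255,-0.7,0.063,0.227,-0.166,-0.023,0.086,255,-0.7,0.063,0.227,-0.166,-0.023,0.086,255]'
python3 - <<'E'
from h import *
import pickle
cs={n:read_camera(n) for n in("side","top","wrist")};cs["tool"]=tool();pickle.dump(cs,open("c3.pkl","wb"))
p,M=tool();print(p,M,sense()["joint_pos"])
w=cs["wrist"];print(proj(w,[.552,-.194,.126]),proj(w,p+.12*M[:,2]));cv2.imwrite("pics/w3.png",cv2.convertScaleAbs(w["img"],alpha=1.4))
E
```

```text
t: 5.18
position: [0.5017, 0.0639, 0.3335]
orientation: [2.132, 2.306, -0.001]
contact_force: [0.1, 0.7, -4.0]
finger_gap: 0.445
grip_force: 105.0
t: 5.68
position: [0.4689, -0.0747, 0.3108]
orientation: [-2.45, -1.965, 0.004]
contact_force: [-0.4, 0.6, -3.5]
finger_gap: 0.447
grip_force: 104.9
t: 6.55
position: [0.4558, -0.2085, 0.268]
orientation: [2.283, 1.378, 0.372]
contact_force: [0.3, -0.2, -3.5]
finger_gap: 0.449
grip_force: 104.7
[ 0.4553 -0.2088  0.2675] [[ 0.4661  0.7652  0.4441]
 [ 0.8847 -0.4032 -0.2338]
 [ 0.0002  0.5019 -0.8649]] [-0.438  -0.3029  0.6369  2.3081  0.5438  0.6258 -0.6342]
[313.2271 124.5514] [316.6255 203.4476]
```

View pics/w3.png

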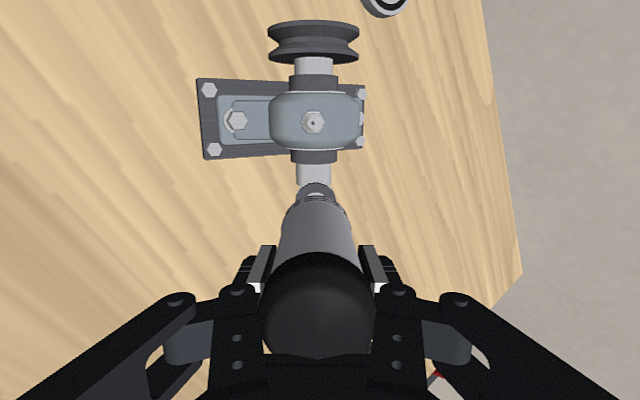

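The wrist view shows the nipple head at (313.5,122), predicted (313,124.5). The bearing lies square with the image, so the yaw is right. Next I'll refine the nipple from the three rays.

```bash
python3 - <<'E'
from h import *
import pickle
cs=pickle.load(open("c3.pkl","rb"));c0=pickle.load(open("c0.pkl","rb"));w=cs["wrist"]
p,M=cs["tool"]
g=cv2.cvtColor(w["img"],6)
def shaftcol(v):
    r=g[v-2:v+3,280:350].mean(0);d=np.diff(cv2.GaussianBlur(r[None],(5,1),0)[0]);return 280.5+np.argmax(d),280.5+np.argmin(d)
print([shaftcol(v) for v in(64,68,164,168,172)])
obs=[(w,(313.5,122.)),(c0["top"],(418,215.4)),(c0["side"],(310,292.8))]
A=np.zeros((3,3));b=np.zeros(3)
for c,(u,v) in obs:
    o,d=ray(c,u,v);P=(np.eye(3)-np.outer(d,d))/((.28 if c is w else .7)**2);A+=P;b+=P@o
n=np.linalg.solve(A,b);print(n)
for c,uv in obs: print(proj(c,n),uv)
print(onz(w,313.5,122,.126),onz(w,313.5,122,.126)+0, "tool", M.T@(onz(w,313.5,122,.126)-p), "lsq tool",M.T@(n-p))
I=[cv2.resize(w["img"][95:150,283:343],(400,367),interpolation=2),cv2.resize(cs["side"]["img"][255:330,270:350],(400,375),interpolation=2)[:367]]
cv2.imwrite("pics/n3.png",cv2.convertScaleAbs(np.hstack(I),alpha=1.3))
E
```

```text
[(np.float64(296.5), np.float64(332.5)), (np.float64(297.5), np.float64(293.5)), (np.float64(298.5), np.float64(295.5)), (np.float64(298.5), np.float64(295.5)), (np.float64(298.5), np.float64(295.5))]
[ 0.5566 -0.1944  0.1195]
[313.7684 122.0548] (313.5, 122.0)
[417.1172 216.8151] (418, 215.4)
[311.0247 293.1226] (310, 292.8)
[ 0.5532 -0.1923  0.126 ] [ 0.5532 -0.1923  0.126 ] tool [ 0.0602 -0.0027  0.1621] lsq tool [ 0.0599 -0.0026  0.1697]
```

View pics/n3.png

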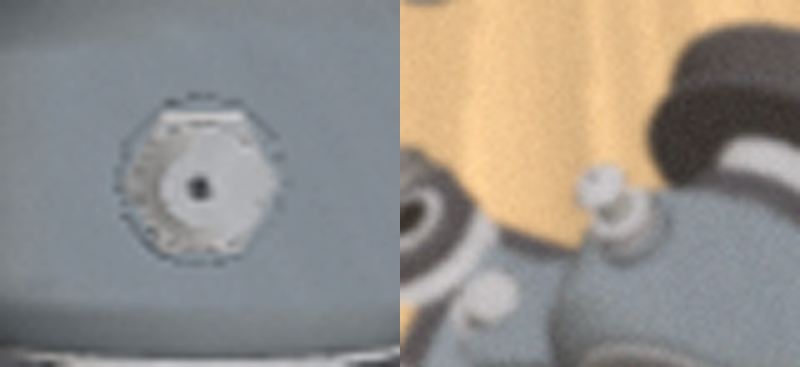

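The nipple's hole is at wrist pixel (313,123) and its top face at side (310,291). I'll move to about 16 mm short on its axis and check coupler against nipple.

```bash
python3 -m inch '[0.1,-0.005,0,0,0,0,255,0.2,-0.01,0,0,0,0,255,0.297,-0.015,0,0,0,0,255,0.297,-0.015,0.06,0,0,0,255,0.297,-0.015,0.125,0,0,0,255,0.297,-0.015,0.125,0,0,0,255,0.297,-0.015,0.125,0,0,0,255,0.297,-0.015,0.125,0,0,0,255]'
python3 - <<'E'
from h import *
import pickle
cs={n:read_camera(n) for n in("side","top","wrist")};cs["tool"]=tool();pickle.dump(cs,open("c4.pkl","wb"))
p,M=tool();s=cs["side"];t=cs["top"];w=pickle.load(open("c3.pkl","rb"))["wrist"];print(p,M[:,2],sense()["joint_pos"])
n=onz(w,313,123,.126);print("nip",n,M.T@(n-p))
for c in(s,t): print(proj(c,n),[proj(c,p+d*M[:,2]) for d in(.08,.1205)])
I=[cv2.resize(s["img"][225:325,250:350],(400,400),interpolation=2),cv2.resize(t["img"][165:265,350:450],(400,400),interpolation=2)]
cv2.imwrite("pics/n4.png",cv2.convertScaleAbs(np.hstack(I),alpha=1.3))
E
```

```text
t: 7.7
position: [0.4908, -0.1617, 0.244]
orientation: [2.285, 1.376, 0.371]
contact_force: [-0.1, 0.2, -4.0]
finger_gap: 0.446
grip_force: 105.1
[ 0.4908 -0.1615  0.244 ] [ 0.4438 -0.2338 -0.8651] [-0.4669 -0.1775  0.5649  2.2977  0.5419  0.5589 -0.7726]
nip [ 0.5524 -0.1928  0.126 ] [0.0011 0.0006 0.1367]
[307.8567 289.8263] [array([286.3404, 263.1276]), array([301.4758, 282.9244])]
[417.0957 219.181 ] [array([416.8976, 235.2977]), array([417.3258, 223.9708])]
```

View pics/n4.png

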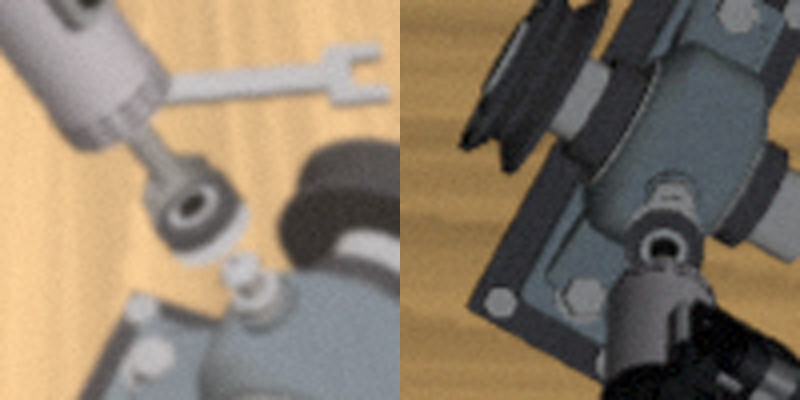

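The coupler mouth at side (302,284) lines up with the nipple top at (310,291) to within about 1 mm. I'll make the small correction and press on slowly.

```bash
python3 -m inch '[0.005,0.003,0.02,0,0,0,255,0.005,0.003,0.06,0,0,0,255,0.005,0.003,0.09,0,0,0,255,0.005,0.003,0.11,0,0,0,255,0.005,0.003,0.12,0,0,0,255,0.005,0.003,0.12,0,0,0,255]' 120
python3 - <<'E'
from h import *
p,M=tool();s=sense();print(M.T@(np.array([.5524,-.1928,.126])-p),M.T@s["contact_force"],s["torque"])
E
```

```text
t: 8.6
position: [0.5021, -0.1676, 0.2229]
orientation: [2.286, 1.375, 0.369]
contact_force: [2.4, -3.1, -3.4]
finger_gap: 0.441
grip_force: 117.0
[0.0014 0.0001 0.1121] [-1.6146  1.3455  4.7251] [-0.497   0.5811 -0.4173]
```

```bash
python3 -m inch '[0,0,0.01,0,0,0,255,0,0,0.02,0,0,0,255,0,0,0.025,0,0,0,255,0,0,0.03,0,0,0,255,0,0,0.035,0,0,0,255,0,0,0.035,0,0,0,255]'
python3 - <<'E'
from h import *
import pickle
p,M=tool();s=sense();print(M.T@(np.array([.5524,-.1928,.126])-p),M.T@s["contact_force"],s["torque"])
cs={n:read_camera(n) for n in("side","top")};cs["tool"]=tool();pickle.dump(cs,open("c5.pkl","wb"))
I=[cv2.resize(cs["side"]["img"][225:325,250:350],(400,400),interpolation=2),cv2.resize(cs["top"]["img"][165:265,350:450],(400,400),interpolation=2)]
cv2.imwrite("pics/n5.png",cv2.convertScaleAbs(np.hstack(I),alpha=1.3))
E
```

```text
t: 9.35
position: [0.5053, -0.1687, 0.2179]
orientation: [2.286, 1.375, 0.369]
contact_force: [-8.0, -0.6, 7.7]
finger_gap: 0.446
grip_force: 117.4
[ 0.0008 -0.0002  0.1061] [ -4.2389  -2.0357 -10.0306] [-0.8018  1.3063 -0.6962]
```

View pics/n5.png

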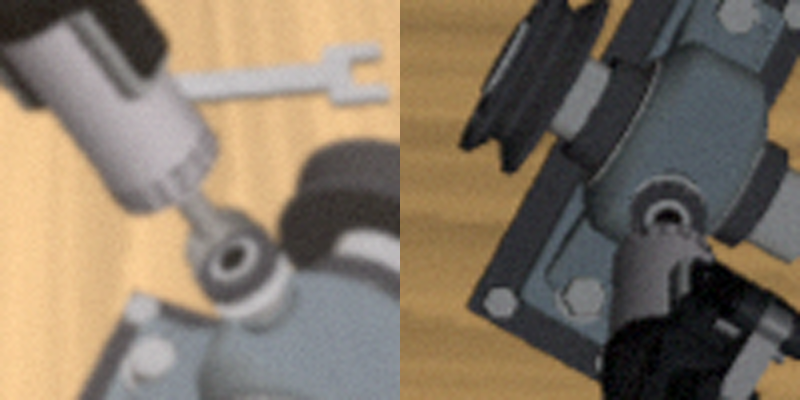

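The coupler sits over the head, with about 13 N axial and a slight side load. I'll ease x and keep pressing.

```bash
python3 -m inch '[-0.004,0,0.01,0,0,0,255,-0.004,0,0.02,0,0,0,255,-0.004,0,0.03,0,0,0,255,-0.004,0,0.04,0,0,0,255,-0.004,0,0.05,0,0,0,255,-0.004,0,0.05,0,0,0,255]'
python3 - <<'E'
from h import *
p,M=tool();s=sense();print(M.T@(np.array([.5524,-.1928,.126])-p),M[:,2],M.T@s["contact_force"],s["torque"])
E
```

```text
t: 10.2
position: [0.5095, -0.1712, 0.2094]
orientation: [2.286, 1.376, 0.37]
contact_force: [-10.2, 0.4, 11.6]
finger_gap: 0.447
grip_force: 117.9
[ 0.0009 -0.0002  0.0962] [ 0.4429 -0.234  -0.8655] [ -4.3977  -2.1907 -14.6294] [-0.4942  1.4825 -0.6621]
```

```bash
python3 -m inch '[-0.005,0,0.01,0,0,0,255,-0.006,0,0.02,0,0,0,255,-0.006,0,0.03,0,0,0,255,-0.006,0,0.035,0,0,0,255,-0.006,0,0.04,0,0,0,255,-0.006,0,0.04,0,0,0,255,-0.006,0,0.04,0,0,0,255]'
python3 - <<'E'
from h import *
import pickle
p,M=tool();s=sense();print(M.T@(np.array([.5524,-.1928,.126])-p),M[:,2],M.T@s["contact_force"],s["torque"])
cs={n:read_camera(n) for n in("side","top")};cs["tool"]=tool();pickle.dump(cs,open("c6.pkl","wb"))
I=[cv2.resize(cs["side"]["img"][225:325,250:350],(400,400),interpolation=2),cv2.resize(cs["top"]["img"][165:265,350:450],(400,400),interpolation=2)]
cv2.imwrite("pics/n6.png",cv2.convertScaleAbs(np.hstack(I),alpha=1.3))
E
```

```text
t: 11.08
position: [0.5127, -0.1732, 0.203]
orientation: [2.286, 1.377, 0.372]
contact_force: [-15.3, 4.3, 18.3]
finger_gap: 0.445
grip_force: 120.1
[ 0.0011 -0.0003  0.0888] [ 0.4435 -0.2327 -0.8655] [ -3.3599  -4.2857 -23.6501] [-0.0936  1.8646 -0.5965]
```

View pics/n6.png

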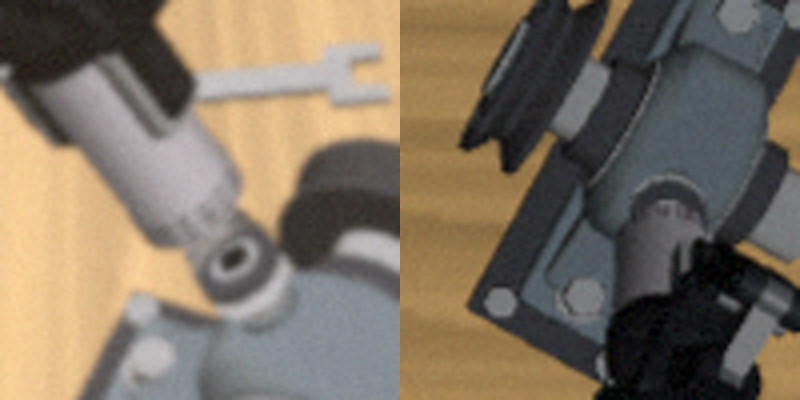

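The coupler hasn't moved since the last picture and the barrel has closed down on it. Axial force is about 27 N, above the spring's 19 N. I'll confirm the stop with a small extra push.

```bash
python3 -m inch '[0,0,0.004,0,0,0,255,0,0,0.008,0,0,0,255,0,0,0.008,0,0,0,255,0,0,0.008,0,0,0,255,0,0,0.008,0,0,0,255]'
python3 - <<'E'
from h import *
p,M=tool();s=sense();print(M.T@(np.array([.5524,-.1928,.126])-p),M[:,2],M.T@s["contact_force"],s["torque"])
import pickle
for f in("c4.pkl","c6.pkl"):
    c=pickle.load(open(f,"rb"));p,M=c["tool"];print([proj(c["side"],p+M[:,2]*d) for d in (.062,.0935,.124)])
E
```

```text
t: 11.8
position: [0.5131, -0.1732, 0.2028]
orientation: [2.288, 1.376, 0.372]
contact_force: [-30.3, 9.2, 38.0]
finger_gap: 0.445
grip_force: 122.6
[ 0.0008 -0.0004  0.0884] [ 0.4426 -0.232  -0.8662] [ -5.9526  -7.9027 -48.3945] [ 0.1437  3.0447 -0.7966]
[array([279.244 , 253.8457]), array([291.5098, 269.889 ]), array([302.7328, 284.5684])]
[array([298.0679, 277.9046]), array([309.3048, 292.6143]), array([319.6089, 306.1029])]
```

The force rose to 52 N over 0.4 mm of travel, so the plunger is at its stop, and the TCP is 88 mm from the nipple (87 expected). I'll ease back a little and hand in.

```bash
python3 -m inch '[0,0,-0.004,0,0,0,255,0,0,-0.006,0,0,0,255,0,0,-0.006,0,0,0,255,0,0,-0.006,0,0,0,255]'
python3 - <<'E'
from h import *
from rig import sign_off
p,M=tool();s=sense();f=M.T@s["contact_force"];d=M.T@(np.array([.5524,-.1928,.126])-p);print(d,f)
if f[2]<-14 and d[2]<.0905: print(sign_off())
E
```

```text
t: 12.3
position: [0.5128, -0.1732, 0.2029]
orientation: [2.287, 1.376, 0.372]
contact_force: [-19.3, 5.8, 22.9]
finger_gap: 0.446
grip_force: 120.8
[ 0.0011 -0.0003  0.0887] [ -3.8604  -5.6372 -29.761 ]
the job is handed in; nothing more can be done
None
```

I handed the job in at 12.3 s with the gun gripped and pressed onto the nipple at its full-stroke stop, about 30 N at the wrist and 121 N grip; the snap itself was judged only from position, force and pictures, and no verdict came back.

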